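# Hang the setting gauge back between its neighbours

### The job

Pick up the stepped setting gauge that stands on the worktop by its flat tab and lower its hook over the top edge of the gauge rack, between the two gauges that hang there, without knocking those off or shoving them aside. The hook belongs right down in the narrow slot of the clip on that edge: feel for the slot with light contact, press the gauge home there with a push of about 10 N, never bearing on the rack with more than 25 N, then let go and leave it hanging.

Things in the scene. Friction and masses are not known exactly. Their poses are not given: they have to be found in the camera images.
- gauge_grip (a point): Middle of the grip area of the upright flat aluminium tab on top of the setting gauge to be hung, 145 mm above the gauge's underside. The tab is 24 mm along x, 10 mm along y and reaches from 27 mm below to 21 mm above this point; below it comes the bar of the hook. Axes: z up, y across the thickness, x towards the hook.
- gauge: The setting gauge: a grey steel stepped block (34 mm in x, 20 mm in y, 62 mm high) with a bent 8 mm square bar as hook and the tab on top; 166 mm high, about 0.3 kg, stands upright, loose. Origin: centre of the block's underside; axes as gauge_grip, which lies at (8, 0, 145) mm. The block's rear (+x) face is at x = 17 mm. Overhead, a gantry beam crosses the bench 0.55 m above it at x = 0.58 m.
- gauge_hook (a point): Middle of the underside of the hook's bridge on the setting gauge, the spot that sits on the rack's edge: 45 mm below and 19 mm ahead (+x) of gauge_grip. The hook opens downward and is 18 mm wide inside along x, so it has 3 mm of play on each side of the rack's panel; its far leg ends 16 mm below this point.
- rack: Fixed gauge rack: 10 mm foot plate (110 x 200 mm) with an upright aluminium panel, 12 mm thick in x, 170 mm long in y, top edge 120 mm above the worktop. Origin: on the worktop under the panel's middle. x across the panel (-x is the front, where blocks hang), y along the edge, z up. A hung gauge's x axis lies along the rack's.
- rack_edge (a point): Middle of the rack's top edge, 120 mm up. A dark clip with two 14 mm long teeth, tops 12 mm above the edge, is clamped near here; between them a 10 mm slot. Its place is not measured: slot middle within 8 mm of this point along y, either way; slot floor (a set pad) 0 to 6 mm above the edge. A hook that lands on a tooth stays 12 mm up; slid along y under light load it drops in.
- plug_gauge: Hanging neighbour with a round bar body (24 mm diameter), its hook over the rack's edge 34 mm to one side of rack_edge (either side), facing like the rack, highest point 128 mm above the worktop. Origin 100 mm below its hook's bridge and 27 mm in front of the hook's middle; z up. Loose, 0.15 kg.
- block_gauge: Hanging neighbour with a stepped block body 24 mm wide in y, without a tab, hung in the same way 34 mm to the other side; origin as for plug_gauge. The facing sides of the two neighbours leave a gap of 44 mm. Loose, 0.15 kg.
There are look-alikes about, which are no part of the job. Leave any blue look-alike of the gauge alone.

How it is judged:
By the outcome, as a careful person would: the job done as asked, in the order asked, and still so for the second after the job is handed in, with the robot touching nothing.
It also fails if it takes over 72 s, if anything falls off the work surface, if the arm or the gripper's body presses on something with over 40 N, if the wrist force passes 120 N, or if a joint passes its speed limit or range.

### The arm

A 7-joint arm with a two-finger parallel gripper is mounted at the origin on a cart in front of the work surface, level with it; the furniture and walls round the work are solid. World frame = base frame: x ahead of the robot, y to its left, z up, the work surface at z = 0. Lengths are in mm, angles in rad, forces in N, time in s.
With the tool pointing down it reaches from about 350 to 900 mm from the base axis. Payload 7.2 kg.
Tool frame: the origin (TCP) lies on the centre line of the jaws, within the pads' length; the fingertips stand 17 mm ahead of it and the grasp point (between the pads) lies 2 mm behind it (robot.tip_extent is the distance from the TCP to the fingertips, in mm); z points along the fingers, y is the direction in which the jaws open and shut (so a half turn about z gives the same grasp; the last joint's range is limited). The gripper opens to 88 mm and grips with 3 to 60 N. Pads are 20 mm wide; open, the fingers measure 115 mm over their backs; the gripper's body (75 mm by 178 mm) begins 61 mm behind the grasp point.
Start: joints at [-1.208, 0.411, -0.013, 1.596, 0.006, 1.134, -0.082], TCP at [261.008, 567.894, 239.653] pointing down, gripper open.
Joint ranges: [-2.95, 2.95], [-0.29, 1.99], [-1.47, 1.44], [0.14, 2.54], [-1.03, 4.17], [0.13, 1.85], [-2.86, 2.86]. Speed limits (rad/s): [2.39, 2.39, 3.01, 3.01, 3.14, 3.14, 3.14].

### API

Orientations are given as a rotation vector (axis times angle).
In Python, from station import status, read_camera, calibration, sign_off, robot gives the robot as it stands.
- The arm moves only by the tool move_arm, never from a script. Its argument "commands" is a list of rows, each an object of numbers: "dx", "dy", "dz": the shift along the world's x, y, z as a fraction of full scale; "twist": the turn about the world's z as a fraction of full scale. A call has exactly 5 rows; each row shifts and turns the pose as measured when the row begins; what a row does not reach is not made up. Full scale, the value 1, is 30 cm for a shift and 0.5 rad for a turn. A row lasts 1/12 s, in which the tool goes at most 41.7 mm and 7.16 degrees, less where a joint would pass 70% of its speed; a pose out of reach is approached as far as the arm can. A call with a number of a shift or a turn outside -1 to 1 is refused whole. A call with a gripper value outside its range is refused whole. "jaw" is the closure, from 0 (fully open) to 1 (shut), set as the call begins (left out, the last holds). The fingers move at their own pace and stop on an object; "newtons" is the grip in N (left out, the last holds). Time passes only in rows, so rows that do not move let the fingers close, or fill a call up. It gives the time, the measured TCP pose, the force and the opening at its end, in the units of the state.
- status.get_obs(): the state, without advancing time (a new reading comes with each control period).
- read_camera(name): name is "side" or "top" or "wrist"; returns the picture (384x512x3 uint8, red, green, blue); there is no depth.
- calibration(name): a dict with "fx", "fy", "cx", "cy" (pixels), "eye" and "attitude" of the camera in the world. Camera axes: x right, y up, looking along -z (the intrinsics and any distortion apply to the point x, -y, -z); pixel columns grow to the right and rows downward; lengths in mm; the calibration is good to about 2 mm. The wrist camera is an equidistant fisheye: a pixel r from the principal point sees the ray r / f radians off the axis. A picture is of the moment at which its call begins: read the wrist's pose just before it. calibration takes no time and is no camera call; for the wrist camera it gives the pose at the moment of the call.
- sign_off(): hands the job in, once; it reports no verdict.
The state is a dict: "t": time; "q": joint angles; "qd": joint speeds; "effort": joint torques, N m; "position": TCP position; "tool_rot": TCP orientation; "wrist_force": force on the tool from outside, world axes, zero at the start; "ft_torque": the same for the moment, N m; "width": finger opening in mm.
Only numpy, scipy, OpenCV 4.12 (cv2) and the standard library are available. Lean on these libraries where they do the work, as an engineer would, in place of code of your own. Each camera call takes 0.05 s, during which the arm holds its last target. There are 200 camera calls.

## Working session

There is one attempt and no reset: what is moved stays moved. The work goes in short steps, Python scripts to look and compute and a tool call to move; the robot and the scene stay as the last step left them, time stands still between calls to the robot, and variables do not carry over. Pictures are saved under pics/ and viewed, about 8 in all and at most 12, crops included, and the job is handed in when it is done.

Besides the shell and the picture viewer there is one more tool, called after "Emit:" as a command line: name --argument value ..., lists and objects as JSON in quotes. move_arm: Moves the arm, as the interface text tells. Its arguments: {"type":"object","properties":{"commands":{"type":"array","items":{"type":"object","properties":{"dx":{"type":"number","minimum":-1,"maximum":1},"dy":{"type":"number","minimum":-1,"maximum":1},"dz":{"type":"number","minimum":-1,"maximum":1},"twist":{"type":"number","minimum":-1,"maximum":1}}}},"jaw":{"type":"number"},"newtons":{"type":"number"}},"required":["commands"]}

```bash
mkdir -p pics; ls
python3 - <<'E'
from station import *
import cv2,numpy as np
s=status.get_obs();print(s['t'],s['position'],s['tool_rot'],s['width'],s['wrist_force'])
for n in ['side','top','wrist']:
    im=read_camera(n)[...,::-1];cv2.imwrite(f'pics/{n}0.png',im);c=calibration(n);print(n,c)
a=[cv2.imread(f'pics/{n}0.png') for n in ['side','top']]
cv2.imwrite('pics/s.png',cv2.resize(a[0],(800,600),interpolation=2));cv2.imwrite('pics/t.png',cv2.resize(a[1],(800,600),interpolation=2))
E
```

```text
pics
0.0 [260.84157678 567.41532162 238.79207932] [-6.71428950e-01 -3.06878283e+00  2.58985824e-03] 87.90434764428191 [-0.72314479  1.11414603 -0.09821136]
side {'fx': 432.85057155951273, 'fy': 432.85057155951273, 'cx': 258.2884701961274, 'cy': 187.20516202084403, 'eye': array([ -13.94744501, -870.92561847,  497.98466278]), 'attitude': array([ 1.14553474, -0.27272419, -0.46795983])}
top {'fx': 420.6075001625219, 'fy': 420.6075001625219, 'cx': 255.10304654487712, 'cy': 189.91875687269325, 'eye': array([ 339.28695876,  -76.28119205, 1138.87531147]), 'attitude': array([ 0.07010978, -0.02924629, -1.54432635])}
wrist {'fx': 297.3186396354542, 'fy': 297.3186396354542, 'cx': 257.10171252429984, 'cy': 192.28133231047752, 'eye': array([195.36099868, 597.49615593, 384.25184084]), 'attitude': array([-0.24044266, -0.15104482,  1.13393167])}
```

View pics/s.png

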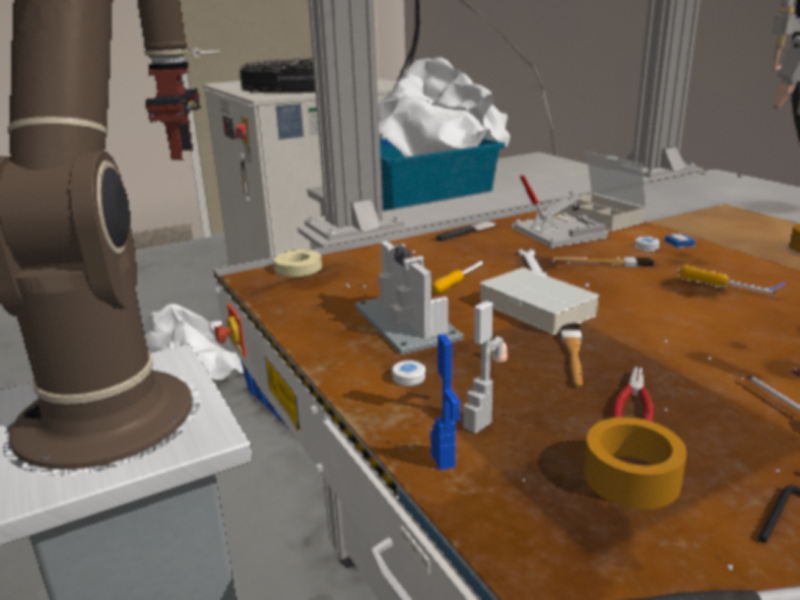

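View pics/t.png

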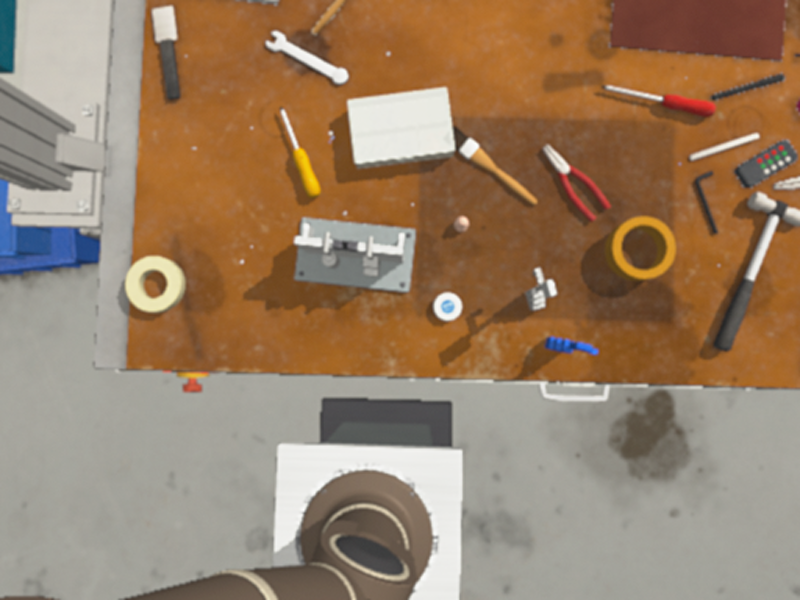

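Side: grey gauge at (483,370), blue look-alike at (445,400), rack at (415,300). Top: grey gauge at (540,290), blue one at (572,346), and rack at (355,255). I choose the grey gauge and check it in close crops.

Run:
```python
import cv2,numpy as np
t=cv2.imread('pics/top0.png');s=cv2.imread('pics/side0.png')
def crop(im,x,y,w,h,k):
    o=cv2.resize(im[y:y+h,x:x+w],None,fx=k,fy=k,interpolation=cv2.INTER_CUBIC)
    for i in range(0,w,10):
        if (x+i)%10==0: cv2.line(o,(i*k,0),(i*k,6 if (x+i)%50 else 14),(0,255,255),1); cv2.putText(o,str(x+i),(i*k,24),0,.35,(0,255,255),1)
    for i in range(0,h,10): cv2.line(o,(0,i*k),(6,i*k),(0,255,255),1); cv2.putText(o,str(y+i),(8,i*k+4),0,.35,(0,255,255),1)
    return o
a=crop(t,180,130,100,65,8);cv2.imwrite('pics/t1.png',a)
b=crop(t,320,160,60,70,6); c=crop(s,270,180,60,100,6)
o=np.zeros((600,800,3),np.uint8);o[:420,:360]=b;o[:600,380:740]=c;cv2.imwrite('pics/g1.png',o)
c=crop(s,220,145,80,80,7);cv2.imwrite('pics/s1.png',c)
```

```text
(no output)
```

View pics/t1.png

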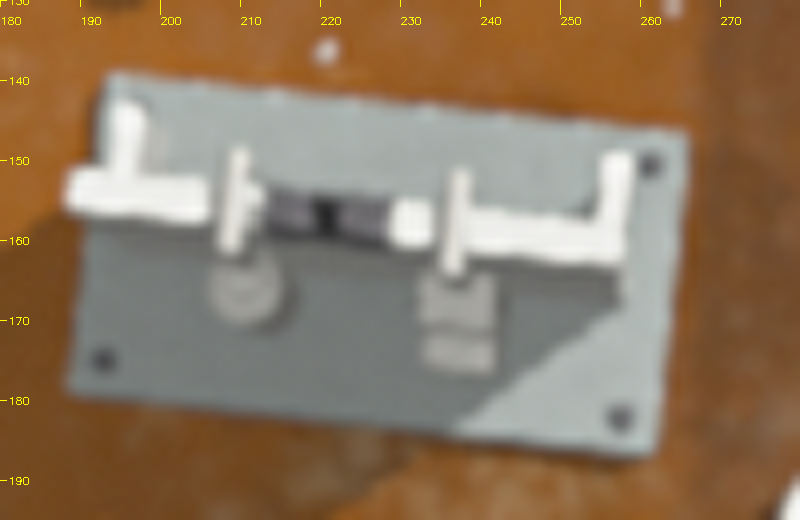

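View pics/g1.png

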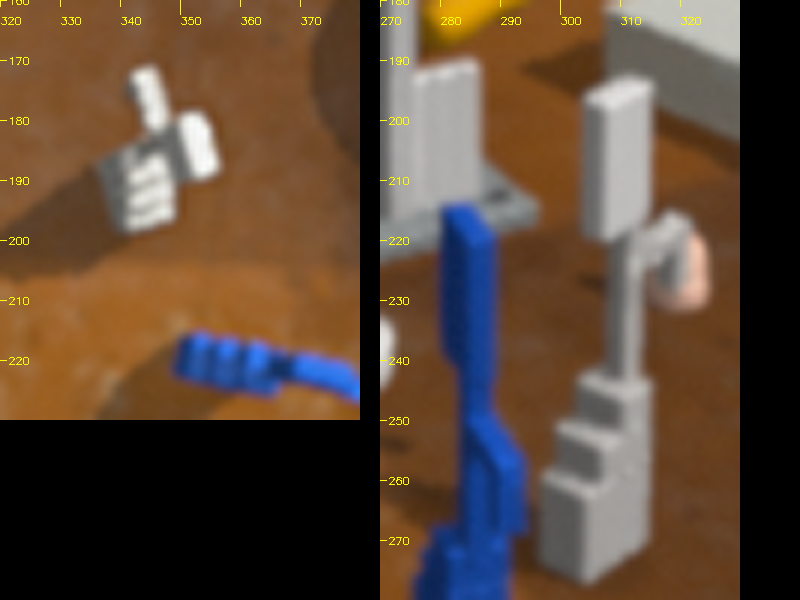

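Top crop: rack panel from (188,154) to (258,160), dark clip (212–228) with slot about (220,156.5), plug gauge's hook at (208.7,155), block gauge's at (236.7,158). The grey gauge's tab top is about (353,184), hook pointing up-left, (345,173). Confirmed grey and with a tab.

View pics/s1.png

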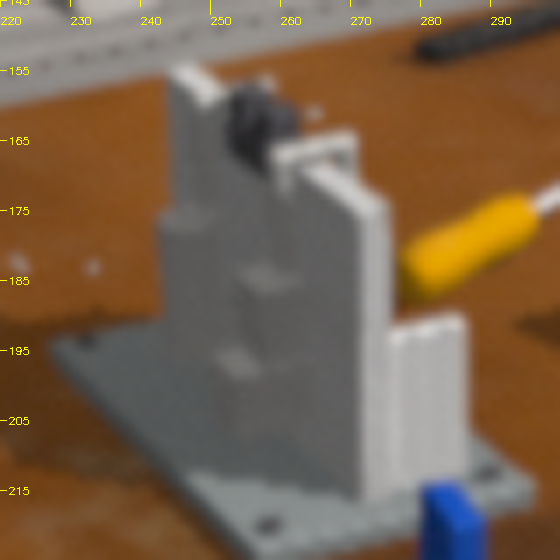

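```bash
cat > h.py <<'E'
import numpy as np
from scipy.spatial.transform import Rotation as R
from scipy.optimize import least_squares
def proj(c,P):
    p=(np.atleast_2d(P)-c['eye'])@R.from_rotvec(c['attitude']).as_matrix()
    return np.c_[c['cx']+c['fx']*p[:,0]/-p[:,2], c['cy']-c['fy']*p[:,1]/-p[:,2]]
def ray(c,uv,z):
    d=R.from_rotvec(c['attitude']).apply([(uv[0]-c['cx'])/c['fx'],-(uv[1]-c['cy'])/c['fy'],-1])
    return c['eye']+d*(z-c['eye'][2])/d[2]
def place(p,P):
    P=np.array(P,float);c,s=np.cos(p[2]),np.sin(p[2])
    return np.c_[p[0]+c*P[:,0]-s*P[:,1],p[1]+s*P[:,0]+c*P[:,1],P[:,2]]
def fit(sets,x0):
    f=lambda p:np.concatenate([(proj(c,place(p,P))-uv).ravel() for c,P,uv in sets])
    r=least_squares(f,x0,loss='soft_l1');return r.x,f(r.x).reshape(-1,2)
E
python3 - <<'E'
from h import *
from station import calibration
T,S=calibration('top'),calibration('side')
GT=[(20,5,166),(20,-5,166),(-4,-5,166),(-4,5,166)];ut=[(349.7,179.5),(354,178.5),(356.5,188.5),(352.8,190)]
GS=[(-4,5,166),(-4,-5,166),(20,-5,166),(20,5,166),(-4,-5,118),(20,-5,118),(-17,-10,0),(17,-10,0),(-17,10,0),(17,-10,62)]
us=[(302,195.5),(306.5,198.5),(314,194.5),(309.5,192.5),(306.5,221),(313.5,218),(303.5,277.5),(313.5,270.5),(296.5,272.5),(313.5,242.5)]
x0=list(ray(T,(353,184),166)[:2])+[0.3]
for n,s in [('both',[(T,GT,ut),(S,GS,us)]),('top',[(T,GT,ut)]),('side',[(S,GS,us)])]:
    p,r=fit(s,x0);print(n,p.round(3),'grip',place(p,[(8,0,145)]).round(1));print(r.round(1).tolist())
# rack
FT=[(55,100,10),(55,-100,10),(-55,-100,10),(-55,100,10)];uf=[(193,139.5),(265.5,146.5),(261.5,187),(188,179)]
p,r=fit([(T,FT,uf)],list(ray(T,(227,163),10)[:2])+[-.1]);print('foot',p.round(3),r.round(1).tolist())
for n,uv,z in [('pl',(188,154),120),('pr',(257.7,160.2),120),('hookP',(208.7,155),128),('hookB',(236.7,158),128),('slot',(220,156.7),125),('toothL',(212.7,156),132),('toothR',(227.8,157.5),132)]:
    w=ray(T,uv,z);c,s=np.cos(p[2]),np.sin(p[2]);d=w[:2]-p[:2];print(n,w.round(1),'rack frame',np.round([c*d[0]+s*d[1],-s*d[0]+c*d[1]],1))
E
```

```text
both [ 4.09008e+02 -2.76739e+02  2.99000e-01] grip [[ 416.7 -274.4  145. ]]
[[-0.8, 1.6], [-0.9, 1.4], [-0.4, 1.4], [-0.9, 1.1], [0.5, 0.7], [0.4, -0.9], [0.8, -1.0], [1.0, -0.4], [-0.0, -0.0], [0.7, -1.5], [-0.0, 0.3], [0.5, -0.2], [-1.0, 1.4], [1.2, 0.9]]
top [ 4.12193e+02 -2.78351e+02  2.85000e-01] grip [[ 419.9 -276.1  145. ]]
[[0.0, 0.2], [-0.1, 0.1], [0.3, 0.1], [-0.2, -0.3]]
side [ 4.08243e+02 -2.76468e+02  3.32000e-01] grip [[ 415.8 -273.9  145. ]]
[[0.1, 0.8], [0.0, -0.8], [0.1, -1.1], [0.2, -0.4], [-0.3, -0.0], [0.1, -1.6], [-0.1, 0.4], [-0.0, -0.3], [-1.3, 1.6], [0.7, 0.8]]
foot [ 4.81921e+02  3.24180e+01 -8.00000e-02] [[-0.3, -0.3], [0.3, 0.1], [0.0, -0.1], [0.0, 0.2]]
pl [487.8 118.  120. ] rack frame [-1.  85.8]
pr [476.5 -53.2 120. ] rack frame [  1.4 -85.8]
hookP [485.3  65.9 128. ] rack frame [ 0.7 33.7]
hookB [479.6  -2.4 128. ] rack frame [  0.4 -34.9]
slot [482.2  38.6 125. ] rack frame [-0.2  6.2]
toothL [482.5  55.6 132. ] rack frame [-1.2 23.2]
toothR [479.7  18.9 132. ] rack frame [ -1.1 -13.6]
```

Side crop shows the rack panel with the dark clip at (257,162), block gauge near (262,165–200). The rack is at about (482,32) with slot near rack y +6 mm. Grip is at about (418,-275), yaw 0.3. Moving now, arcing round the base.

Emit:
move_arm --commands '[{"dx": 0.09, "dy": -0.09, "twist": 0.1}, {"dx": 0.1, "dy": -0.09, "twist": 0.15}, {"dx": 0.1, "dy": -0.09, "twist": 0.15}, {"dx": 0.09, "dy": -0.1, "twist": 0.15}, {"dx": 0.08, "dy": -0.1, "twist": 0.15}]' --jaw 0.4 --newtons 30

```text
invalid input
```

Emit:
move_arm --commands '[{"dx": 0.06, "dy": -0.12, "twist": 0.15}, {"dx": 0.03, "dy": -0.13, "twist": 0.15}, {"dy": -0.13, "twist": 0.15}, {"dy": -0.13, "twist": 0.15}, {"dy": -0.13, "twist": 0.15}]'

```text
invalid input
```

Emit:
move_arm --commands '[{"dx": 0.09, "dy": -0.09, "dz": 0, "twist": 0.1}, {"dx": 0.1, "dy": -0.09, "dz": 0, "twist": 0.15}, {"dx": 0.1, "dy": -0.09, "dz": 0, "twist": 0.15}, {"dx": 0.09, "dy": -0.1, "dz": 0, "twist": 0.15}, {"dx": 0.08, "dy": -0.1, "dz": 0, "twist": 0.15}]' --jaw 0.4 --newtons 30

```text
t: 0.57
position: [391.8, 429.2, 236.4]
tool_rot: [-0.076, -3.134, 0.003]
wrist_force: [0.6, -0.7, 0.3]
width: 58.1
```

Emit:
move_arm --commands '[{"dx": 0.06, "dy": -0.12, "dz": 0, "twist": 0.15}, {"dx": 0.05, "dy": -0.13, "dz": 0, "twist": 0.15}, {"dx": 0.03, "dy": -0.13, "dz": 0, "twist": 0.15}, {"dx": 0, "dy": -0.13, "dz": 0, "twist": 0.15}, {"dx": 0, "dy": -0.13, "dz": 0, "twist": 0.1}]'

```text
t: 0.98
position: [438.5, 229.9, 234.4]
tool_rot: [0.496, -3.096, 0.007]
wrist_force: [0.9, -0.7, -0.4]
width: 53.0
```

Emit:
move_arm --commands '[{"dx": 0, "dy": -0.13, "dz": 0, "twist": 0}, {"dx": 0, "dy": -0.13, "dz": 0, "twist": 0}, {"dx": 0, "dy": -0.13, "dz": 0, "twist": 0}, {"dx": 0, "dy": -0.13, "dz": 0, "twist": 0}, {"dx": 0, "dy": -0.13, "dz": 0, "twist": 0}]'

```text
t: 1.4
position: [436.3, 24.5, 234.0]
tool_rot: [0.501, -3.096, 0.007]
wrist_force: [1.2, 0.2, -0.1]
width: 52.6
```

Run:
```python
from station import *
import cv2,pickle
read_camera('top')
c=calibration('wrist');im=read_camera('wrist')[...,::-1];pickle.dump(c,open('w1.pkl','wb'));cv2.imwrite('pics/w1.png',im);print(c,status.get_obs()['position'])
```

```text
{'fx': 297.3186396354542, 'fy': 297.3186396354542, 'cx': 257.10171252429984, 'cy': 192.28133231047752, 'eye': array([368.02081557,  -5.31265835, 379.84138161]), 'attitude': array([-0.18489742, -0.24001729,  1.87368063])} [436.31079342  20.1027762  234.05340778]
```

View pics/w1.png

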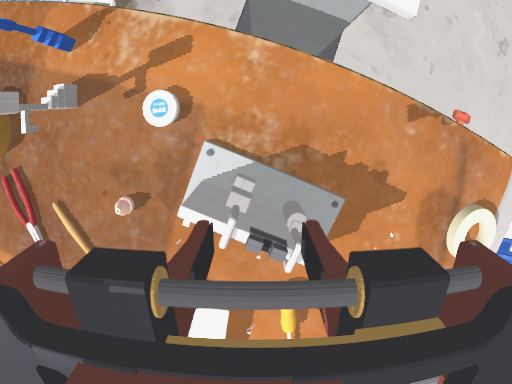

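Wrist view: rack at (265,215), block gauge hook at (232,228), plug gauge hook at (296,248), clip at (265,244), grey gauge at (40,100), blue at (40,35).

```bash
cat >> h.py <<'E'
def wray(c,uv,z):
    a=np.array([uv[0]-c['cx'],-(uv[1]-c['cy'])]);r=np.hypot(*a);th=r/c['fx']
    d=R.from_rotvec(c['attitude']).apply(np.r_[a/r*np.sin(th),-np.cos(th)])
    return c['eye']+d*(z-c['eye'][2])/d[2]
def crop(im,x,y,w,h,k):
    import cv2
    o=cv2.resize(im[y:y+h,x:x+w],None,fx=k,fy=k,interpolation=cv2.INTER_CUBIC)
    for i in range(0,w,10): cv2.line(o,(i*k,0),(i*k,6),(0,255,255),1); cv2.putText(o,str(x+i),(i*k,18),0,.35,(0,255,255),1)
    for i in range(0,h,10): cv2.line(o,(0,i*k),(6,i*k),(0,255,255),1); cv2.putText(o,str(y+i),(8,i*k+4),0,.35,(0,255,255),1)
    return o
E
python3 - <<'E'
from h import *;import cv2
cv2.imwrite('pics/w1c.png',crop(cv2.imread('pics/w1.png'),200,200,110,75,7))
E
```

```text
(no output)
```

View pics/w1c.png

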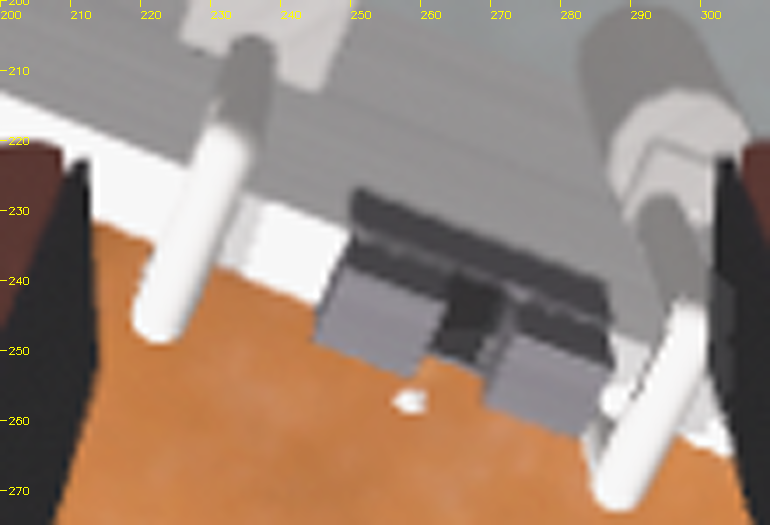

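Clip teeth tops are sharp: left tooth corners (247.5,238),(262.5,244),(258,253.5),(244.5,249). Right tooth: (271.5,248.5),(286.5,254),(283,262.5),(269,257.5).

Run:
```python
from h import *;import pickle
c=pickle.load(open('w1.pkl','rb'))
L=[(247.5,238),(262.5,244),(258,253.5),(244.5,249)];Rr=[(271.5,248.5),(286.5,254),(283,262.5),(269,257.5)]
w=np.array([wray(c,u,132) for u in L+Rr]);print(w.round(1))
f=[w[i,:2] for i in(0,1,4,5)];d=f[3]-f[0];print('front dir yaw',np.arctan2(d[0],-d[1]) , np.arctan2(-d[0],d[1]),'slot mid front',(f[1]+f[2])/2,'back',(w[2]+w[7])/2,'mean',w.mean(0))
for n,u in [('Bf',(231,219)),('Bb',(222,247)),('Pf',(297,246)),('Pb',(287,271))]: print(n,wray(c,u,128).round(1))
print('panel front', wray(c,(247,234),120), wray(c,(213,218),120), 'back',wray(c,(245,243),120),wray(c,(213,232),120))
```

```text
[[474.9  18.3 132. ]
 [476.3  33.1 132. ]
 [486.9  32.3 132. ]
 [486.4  19.  132. ]
 [478.1  42.5 132. ]
 [479.3  57.7 132. ]
 [488.8  57.6 132. ]
 [487.7  43.3 132. ]]
front dir yaw 3.0291635267544166 -0.11242912683537663 slot mid front [477.22804273  37.80468645] back [487.30645346  37.78607841 132.        ] mean [482.30148795  37.97345261 132.        ]
Bf [463.4  -1.1 128. ]
Bb [493.1  -1.3 128. ]
Pf [470.2  65.2 128. ]
Pb [498.5  65.6 128. ]
panel front [476.22864244  17.77276093 120.        ] [470.91941144 -17.31083606 120.        ] back [485.8166059   18.75026203 120.        ] [484.65242214 -13.58220868 120.        ]
```

Emit:
move_arm --commands '[{"dx": 0, "dy": -0.13, "dz": 0, "twist": 0}, {"dx": -0.01, "dy": -0.13, "dz": 0, "twist": 0}, {"dx": -0.02, "dy": -0.13, "dz": 0, "twist": 0}, {"dx": -0.02, "dy": -0.13, "dz": 0, "twist": 0}, {"dx": -0.01, "dy": -0.13, "dz": 0, "twist": 0}]'

```text
t: 1.92
position: [418.5, -169.3, 234.4]
tool_rot: [0.507, -3.097, 0.005]
wrist_force: [0.9, -0.4, -0.4]
width: 52.8
```

Emit:
move_arm --commands '[{"dx": 0, "dy": -0.13, "dz": 0, "twist": 0}, {"dx": 0, "dy": -0.1, "dz": -0.05, "twist": 0}, {"dx": 0, "dy": -0.04, "dz": -0.05, "twist": 0}, {"dx": 0, "dy": 0, "dz": 0, "twist": 0}, {"dx": 0, "dy": 0, "dz": 0, "twist": 0}]'

```text
t: 2.33
position: [417.3, -260.6, 204.4]
tool_rot: [0.493, -3.101, 0.011]
wrist_force: [-0.0, -0.9, -0.0]
width: 52.7
```

Run:
```python
from station import *
from h import *
import cv2,pickle
c=calibration('wrist');im=read_camera('wrist')[...,::-1];pickle.dump(c,open('w2.pkl','wb'));cv2.imwrite('pics/w2.png',im);s=status.get_obs();print(s['position'],s['tool_rot'],s['width'])
cv2.imwrite('pics/w2c.png',crop(im,190,160,130,95,6))
```

```text
[ 417.24616372 -260.02888468  204.40870613] [ 0.49494139 -3.10046544  0.01065144] 52.86101277770324
```

View pics/w2c.png

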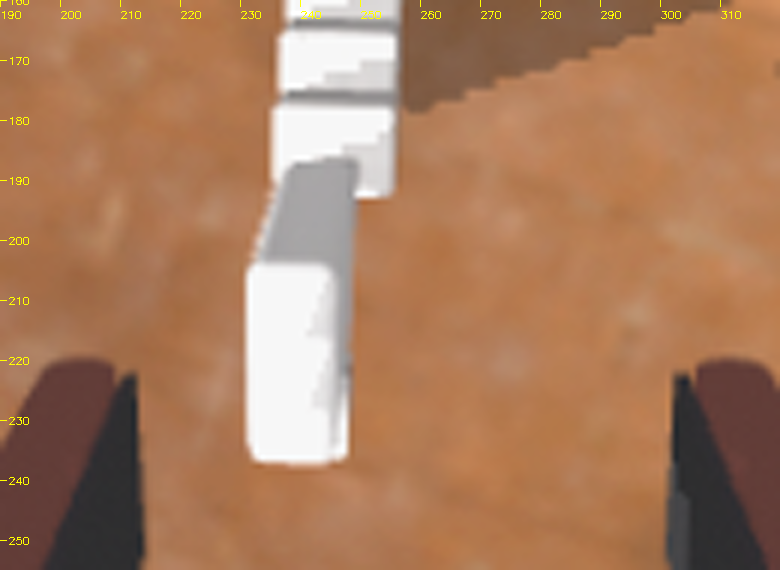

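The tab's top face is at corners (230.5,204), (244.5,204), (246,237), (231,237), between the finger tips but left of the middle.

Run:
```python
from h import *;import pickle
c=pickle.load(open('w2.pkl','rb'))
w=np.array([wray(c,u,166) for u in [(230.5,204),(244.5,204),(246,237),(231,237)]]);print(w.round(1),w.mean(0).round(1))
d=(w[3]+w[2]-w[0]-w[1])/2;print(np.hypot(*d[:2]),np.arctan2(d[1],d[0]))
a=np.array([.495,-3.1005]);print('tool yaw',2*np.arctan2(a[1],a[0])+np.pi)
```

```text
[[ 409.5 -282.3  166. ]
 [ 406.6 -273.7  166. ]
 [ 428.6 -265.7  166. ]
 [ 431.9 -275.4  166. ]] [ 419.1 -274.3  166. ]
23.38031114362336 0.3239199321138029
tool yaw 0.3166312150301174
```

Emit:
move_arm --commands '[{"dx": 0.006, "dy": -0.05, "dz": 0, "twist": 0}, {"dx": 0, "dy": 0, "dz": 0, "twist": 0}, {"dx": 0, "dy": 0, "dz": -0.06, "twist": 0}, {"dx": 0, "dy": 0, "dz": -0.06, "twist": 0}, {"dx": 0, "dy": 0, "dz": 0, "twist": 0}]'

```text
t: 2.8
position: [423.6, -267.0, 171.0]
tool_rot: [-0.51, 3.096, -0.008]
wrist_force: [-1.0, 1.3, -0.2]
width: 52.5
```

Emit:
move_arm --commands '[{"dx": -0.014, "dy": -0.025, "dz": -0.03, "twist": 0}, {"dx": 0, "dy": 0, "dz": -0.03, "twist": 0}, {"dx": 0, "dy": 0, "dz": -0.03, "twist": 0}, {"dx": 0, "dy": 0, "dz": 0, "twist": 0}, {"dx": 0, "dy": 0, "dz": 0, "twist": 0}]'

```text
t: 3.22
position: [421.1, -271.5, 144.2]
tool_rot: [-0.518, 3.092, -0.007]
wrist_force: [-0.1, -0.0, -0.2]
width: 52.6
```

Emit:
move_arm --commands '[{"dx": -0.007, "dy": -0.01, "dz": -0.004, "twist": 0}, {"dx": 0, "dy": 0, "dz": 0, "twist": 0}, {"dx": 0, "dy": 0, "dz": 0, "twist": 0}, {"dx": 0, "dy": 0, "dz": 0, "twist": 0}, {"dx": 0, "dy": 0, "dz": 0, "twist": 0}]'

```text
t: 3.63
position: [419.3, -275.3, 143.9]
tool_rot: [-0.517, 3.091, -0.008]
wrist_force: [-0.1, -0.7, -0.4]
width: 52.7
```

Emit:
move_arm --commands '[{"dx": 0, "dy": 0, "dz": 0, "twist": 0}, {"dx": 0, "dy": 0, "dz": 0, "twist": 0}, {"dx": 0, "dy": 0, "dz": 0, "twist": 0}, {"dx": 0, "dy": 0, "dz": 0, "twist": 0}, {"dx": 0, "dy": 0, "dz": 0, "twist": 0}]' --jaw 1 --newtons 45

```text
t: 4.05
position: [419.6, -275.4, 144.5]
tool_rot: [-0.517, 3.09, -0.009]
wrist_force: [-0.7, 0.4, -0.4]
width: 22.9
```

Emit:
move_arm --commands '[{"dx": 0, "dy": 0, "dz": 0, "twist": 0}, {"dx": 0, "dy": 0, "dz": 0, "twist": 0}, {"dx": 0, "dy": 0, "dz": 0.01, "twist": 0}, {"dx": 0, "dy": 0, "dz": 0.03, "twist": 0}, {"dx": 0, "dy": 0, "dz": 0.03, "twist": 0}]'

```text
t: 4.47
position: [417.6, -274.0, 164.3]
tool_rot: [-0.518, 3.095, -0.003]
wrist_force: [0.8, 0.6, -3.1]
width: 9.5
```

Emit:
move_arm --commands '[{"dx": -0.02, "dy": 0, "dz": 0.06, "twist": 0}, {"dx": -0.02, "dy": 0.05, "dz": 0.06, "twist": -0.08}, {"dx": -0.02, "dy": 0.1, "dz": 0.02, "twist": -0.15}, {"dx": -0.01, "dy": 0.12, "dz": 0, "twist": -0.15}, {"dx": 0, "dy": 0.12, "dz": 0, "twist": -0.15}]'

```text
t: 4.88
position: [395.4, -162.6, 213.4]
tool_rot: [-0.071, 3.134, -0.014]
wrist_force: [1.1, 1.1, -3.6]
width: 9.9
```

Emit:
move_arm --commands '[{"dx": 0, "dy": 0.12, "dz": 0, "twist": -0.15}, {"dx": 0, "dy": 0.12, "dz": 0, "twist": -0.1}, {"dx": 0, "dy": 0.12, "dz": 0, "twist": 0}, {"dx": 0, "dy": 0.1, "dz": 0, "twist": 0}, {"dx": 0, "dy": 0.05, "dz": 0, "twist": 0}]'

```text
t: 5.3
position: [394.0, -0.8, 219.0]
tool_rot: [0.144, 3.123, -0.013]
wrist_force: [-0.1, 0.3, -4.1]
width: 9.5
```

Emit:
move_arm --commands '[{"dx": 0, "dy": 0.08, "dz": -0.01, "twist": 0}, {"dx": 0, "dy": 0.05, "dz": -0.01, "twist": 0}, {"dx": 0, "dy": 0.01, "dz": 0, "twist": 0}, {"dx": 0, "dy": 0, "dz": 0, "twist": 0}, {"dx": 0, "dy": 0, "dz": 0, "twist": 0}]'

```text
t: 5.72
position: [394.0, 46.4, 217.0]
tool_rot: [0.133, 3.119, -0.011]
wrist_force: [0.2, -0.3, -3.0]
width: 9.2
```

Emit:
move_arm --commands '[{"dx": 0.03, "dy": -0.02, "dz": -0.01, "twist": 0}, {"dx": 0.01, "dy": 0, "dz": 0, "twist": 0}, {"dx": 0, "dy": 0, "dz": 0, "twist": 0}, {"dx": 0, "dy": 0, "dz": 0, "twist": 0}, {"dx": 0, "dy": 0, "dz": 0, "twist": 0}]'

```text
t: 6.13
position: [406.3, 35.8, 215.3]
tool_rot: [0.144, 3.118, -0.013]
wrist_force: [0.2, 0.4, -2.0]
width: 9.8
```

Run:
```python
from station import *
from h import *
import cv2,pickle
s=status.get_obs();c=calibration('wrist');im=read_camera('wrist')[...,::-1];pickle.dump(c,open('w3.pkl','wb'));cv2.imwrite('pics/w3.png',im);print(s['position'],s['tool_rot'],s['width'],s['wrist_force'])
t=read_camera('top')[...,::-1];cv2.imwrite('pics/t3.png',t)
o=np.zeros((600,800,3),np.uint8);a=crop(im,190,150,130,120,4);b=crop(t,185,130,80,70,5)
o[:480,:520]=a;o[250:600,400:800]=b;cv2.imwrite('pics/m3.png',o)
```

```text
[406.26909969  35.78365899 215.28841811] [ 0.14404927  3.11755771 -0.01257297] 9.815524317576976 [ 0.19097454  0.4431148  -2.00289068]
```

View pics/m3.png

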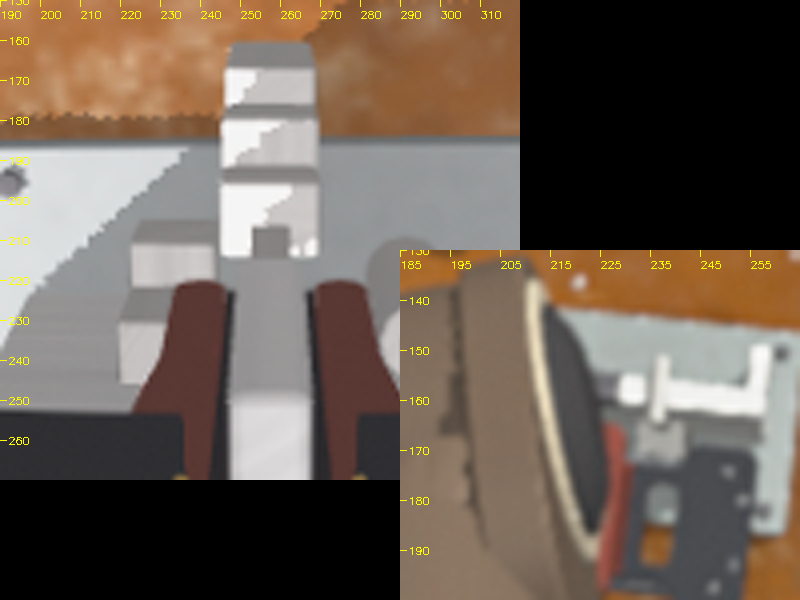

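Wrist: the gauge is held upright, block (245,205) clear between block gauge (232,235) and plug gauge (290,215). Sliding in from the front.

Emit:
move_arm --commands '[{"dx": 0.005, "dy": 0.012, "dz": 0, "twist": 0}, {"dx": 0, "dy": 0, "dz": 0, "twist": 0}, {"dx": 0.03, "dy": 0, "dz": 0, "twist": 0}, {"dx": 0.03, "dy": 0, "dz": 0, "twist": 0}, {"dx": 0, "dy": 0, "dz": 0, "twist": 0}]'

```text
t: 6.65
position: [427.2, 40.5, 215.6]
tool_rot: [0.141, 3.117, -0.012]
wrist_force: [1.4, 0.6, -2.9]
width: 9.6
```

Emit:
move_arm --commands '[{"dx": 0.03, "dy": -0.002, "dz": 0, "twist": 0}, {"dx": 0.03, "dy": 0, "dz": 0, "twist": 0}, {"dx": 0.03, "dy": 0, "dz": 0, "twist": 0}, {"dx": 0.02, "dy": 0, "dz": 0, "twist": 0}, {"dx": 0, "dy": 0, "dz": 0, "twist": 0}]'

```text
t: 7.07
position: [464.6, 39.8, 215.1]
tool_rot: [0.141, 3.118, -0.013]
wrist_force: [-0.2, 0.9, -3.7]
width: 9.9
```

Emit:
move_arm --commands '[{"dx": -0.004, "dy": 0, "dz": -0.02, "twist": 0}, {"dx": 0, "dy": 0, "dz": -0.02, "twist": 0}, {"dx": 0, "dy": 0, "dz": -0.02, "twist": 0}, {"dx": 0, "dy": 0, "dz": -0.01, "twist": 0}, {"dx": 0, "dy": 0, "dz": 0, "twist": 0}]'

```text
t: 7.48
position: [462.5, 39.6, 191.0]
tool_rot: [0.142, 3.12, -0.013]
wrist_force: [0.3, 0.4, -2.9]
width: 9.9
```

Emit:
move_arm --commands '[{"dx": 0, "dy": 0, "dz": -0.01, "twist": 0}, {"dx": 0, "dy": 0, "dz": -0.01, "twist": 0}, {"dx": 0, "dy": 0, "dz": -0.007, "twist": 0}, {"dx": 0, "dy": 0, "dz": -0.005, "twist": 0}, {"dx": 0, "dy": 0, "dz": 0, "twist": 0}]'

```text
t: 7.9
position: [462.2, 39.7, 180.4]
tool_rot: [0.141, 3.12, -0.013]
wrist_force: [0.3, -0.0, -2.7]
width: 9.8
```

Emit:
move_arm --commands '[{"dx": 0, "dy": 0, "dz": -0.005, "twist": 0}, {"dx": 0, "dy": 0, "dz": -0.005, "twist": 0}, {"dx": 0, "dy": 0, "dz": -0.004, "twist": 0}, {"dx": 0, "dy": 0, "dz": -0.003, "twist": 0}, {"dx": 0, "dy": 0, "dz": 0, "twist": 0}]'

```text
t: 8.32
position: [462.7, 40.0, 175.3]
tool_rot: [0.141, 3.118, -0.012]
wrist_force: [0.6, 0.9, -2.4]
width: 10.1
```

Emit:
move_arm --commands '[{"dx": 0, "dy": 0, "dz": -0.004, "twist": 0}, {"dx": 0, "dy": 0, "dz": -0.004, "twist": 0}, {"dx": 0, "dy": 0, "dz": -0.003, "twist": 0}, {"dx": 0, "dy": 0, "dz": 0, "twist": 0}, {"dx": 0, "dy": 0, "dz": 0, "twist": 0}]'

```text
t: 8.73
position: [462.8, 40.0, 171.7]
tool_rot: [0.141, 3.118, -0.012]
wrist_force: [-0.2, -0.3, -3.5]
width: 9.7
```

Below tooth-contact height with no contact, so it is entering the slot.

Emit:
move_arm --commands '[{"dx": 0, "dy": 0, "dz": -0.004, "twist": 0}, {"dx": 0, "dy": 0, "dz": -0.004, "twist": 0}, {"dx": 0, "dy": 0, "dz": -0.003, "twist": 0}, {"dx": 0, "dy": 0, "dz": 0, "twist": 0}, {"dx": 0, "dy": 0, "dz": 0, "twist": 0}]'

```text
t: 9.15
position: [462.8, 40.0, 168.1]
tool_rot: [0.141, 3.118, -0.012]
wrist_force: [0.8, 0.7, -2.1]
width: 9.7
```

Emit:
move_arm --commands '[{"dx": 0, "dy": 0, "dz": -0.003, "twist": 0}, {"dx": 0, "dy": 0, "dz": -0.003, "twist": 0}, {"dx": 0, "dy": 0, "dz": 0, "twist": 0}, {"dx": 0, "dy": 0, "dz": 0, "twist": 0}, {"dx": 0, "dy": 0, "dz": 0, "twist": 0}]'

```text
t: 9.57
position: [462.8, 40.0, 166.0]
tool_rot: [0.141, 3.118, -0.012]
wrist_force: [1.0, 0.6, -3.7]
width: 9.8
```

Emit:
move_arm --commands '[{"dx": 0, "dy": 0, "dz": -0.003, "twist": 0}, {"dx": 0, "dy": 0, "dz": -0.003, "twist": 0}, {"dx": 0, "dy": 0, "dz": 0, "twist": 0}, {"dx": 0, "dy": 0, "dz": 0, "twist": 0}, {"dx": 0, "dy": 0, "dz": 0, "twist": 0}]'

```text
t: 9.98
position: [463.0, 40.0, 165.0]
tool_rot: [0.141, 3.117, -0.012]
wrist_force: [0.3, 0.1, -2.5]
width: 10.0
```

Emit:
move_arm --commands '[{"dx": 0, "dy": 0, "dz": -0.003, "twist": 0}, {"dx": 0, "dy": 0, "dz": -0.003, "twist": 0}, {"dx": 0, "dy": 0, "dz": 0, "twist": 0}, {"dx": 0, "dy": 0, "dz": 0, "twist": 0}, {"dx": 0, "dy": 0, "dz": 0, "twist": 0}]'

```text
t: 10.4
position: [463.2, 39.9, 165.1]
tool_rot: [0.142, 3.116, -0.011]
wrist_force: [0.1, 0.0, -2.8]
width: 9.8
```

Height has stopped at 165: likely on the floor. Zero rows relax the force, so I push in the last row to read it.

Emit:
move_arm --commands '[{"dx": 0, "dy": 0, "dz": -0.003, "twist": 0}, {"dx": 0, "dy": 0, "dz": -0.003, "twist": 0}, {"dx": 0, "dy": 0, "dz": -0.003, "twist": 0}, {"dx": 0, "dy": 0, "dz": -0.003, "twist": 0}, {"dx": 0, "dy": 0, "dz": -0.003, "twist": 0}]'

```text
t: 10.82
position: [463.3, 39.9, 164.7]
tool_rot: [0.143, 3.116, -0.009]
wrist_force: [-6.1, -0.7, 12.0]
width: 9.6
```

Emit:
move_arm --commands '[{"dx": 0, "dy": 0, "dz": -0.002, "twist": 0}, {"dx": 0, "dy": 0, "dz": -0.002, "twist": 0}, {"dx": 0, "dy": 0, "dz": -0.002, "twist": 0}, {"dx": 0, "dy": 0, "dz": -0.002, "twist": 0}, {"dx": 0, "dy": 0, "dz": -0.002, "twist": 0}]'

```text
t: 11.23
position: [463.3, 39.9, 164.8]
tool_rot: [0.143, 3.115, -0.007]
wrist_force: [-4.5, 0.0, 9.1]
width: 9.8
```

Emit:
move_arm --commands '[{"dx": 0, "dy": 0, "dz": 0, "twist": 0}, {"dx": 0, "dy": 0, "dz": 0, "twist": 0}, {"dx": 0, "dy": 0, "dz": 0, "twist": 0}, {"dx": 0, "dy": 0, "dz": 0, "twist": 0}, {"dx": 0, "dy": 0, "dz": 0, "twist": 0}]'

```text
t: 11.65
position: [463.2, 39.9, 164.9]
tool_rot: [0.143, 3.116, -0.007]
wrist_force: [-1.2, -1.1, 1.6]
width: 9.5
```

Emit:
move_arm --commands '[{"dx": 0, "dy": 0, "dz": 0, "twist": 0}, {"dx": 0, "dy": 0, "dz": 0, "twist": 0}, {"dx": 0, "dy": 0, "dz": 0, "twist": 0}, {"dx": 0, "dy": 0, "dz": 0, "twist": 0}, {"dx": 0, "dy": 0, "dz": 0, "twist": 0}]' --jaw 0.5

```text
t: 12.07
position: [464.4, 40.0, 164.9]
tool_rot: [0.143, 3.113, -0.007]
wrist_force: [0.2, -0.4, -0.3]
width: 40.0
```

Open. Look before withdrawing upward.

Run:
```python
from station import *
from h import *
import cv2,pickle
im=read_camera('wrist')[...,::-1];t=read_camera('side')[...,::-1];cv2.imwrite('pics/w4.png',im);cv2.imwrite('pics/s4.png',t)
o=np.zeros((600,800,3),np.uint8);a=crop(im,170,130,180,130,4)[:,:720];b=crop(t,225,130,80,60,5)[:300]
o[:520,:720]=a;o[300:600,400:800]=b;cv2.imwrite('pics/m4.png',o)
```

```text
(no output)
```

View pics/m4.png

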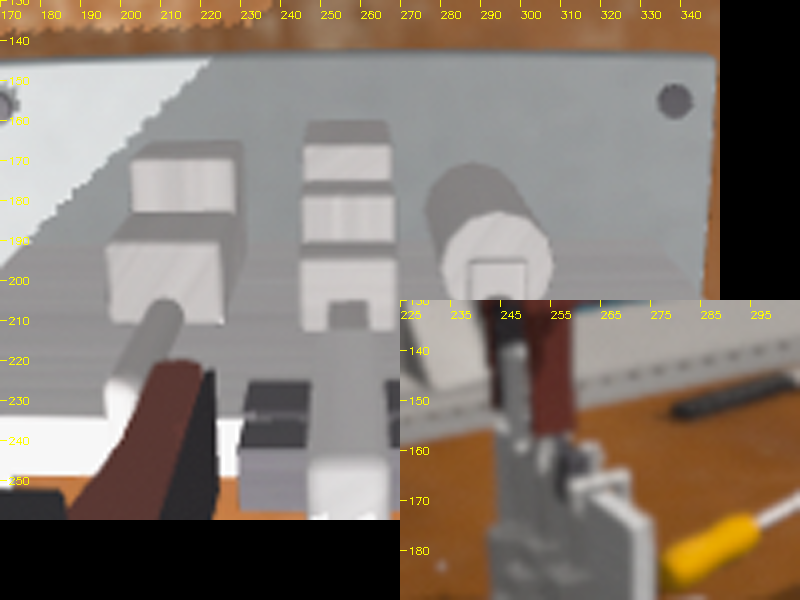

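The gauge hangs between the teeth at (257,230) with both neighbours untouched, and the open fingers are clear of the tab. Withdrawing straight up.

Emit:
move_arm --commands '[{"dx": 0, "dy": 0, "dz": 0.02, "twist": 0}, {"dx": 0, "dy": 0, "dz": 0.04, "twist": 0}, {"dx": 0, "dy": 0, "dz": 0.06, "twist": 0}, {"dx": 0, "dy": 0, "dz": 0.06, "twist": 0}, {"dx": 0, "dy": 0, "dz": 0.04, "twist": 0}]'

```text
t: 12.58
position: [462.1, 39.4, 232.0]
tool_rot: [0.144, 3.12, -0.01]
wrist_force: [0.2, 0.8, 0.4]
width: 43.9
```

Emit:
move_arm --commands '[{"dx": -0.05, "dy": 0, "dz": 0, "twist": 0}, {"dx": -0.08, "dy": 0, "dz": 0, "twist": 0}, {"dx": -0.08, "dy": 0, "dz": 0, "twist": 0}, {"dx": 0, "dy": 0, "dz": 0, "twist": 0}, {"dx": 0, "dy": 0, "dz": 0, "twist": 0}]'

```text
t: 13.0
position: [399.6, 39.6, 237.7]
tool_rot: [0.145, 3.111, -0.006]
wrist_force: [-0.1, -0.3, 0.1]
width: 43.7
```

Run:
```python
from station import *
from h import *
import cv2,pickle
s=status.get_obs();print(s['position'],s['wrist_force'])
c=calibration('wrist');im=read_camera('wrist')[...,::-1];pickle.dump(c,open('w5.pkl','wb'));t=read_camera('side')[...,::-1]
o=np.zeros((600,800,3),np.uint8);a=crop(im,170,180,160,110,5);b=crop(t,225,130,80,60,5)
o[:550,:800]=a;o[300:600,400:800]=b;cv2.imwrite('pics/m5.png',o)
```

```text
[399.64171029  39.56219902 237.74538608] [-0.13935739 -0.32565682  0.11695438]
```

View pics/m5.png

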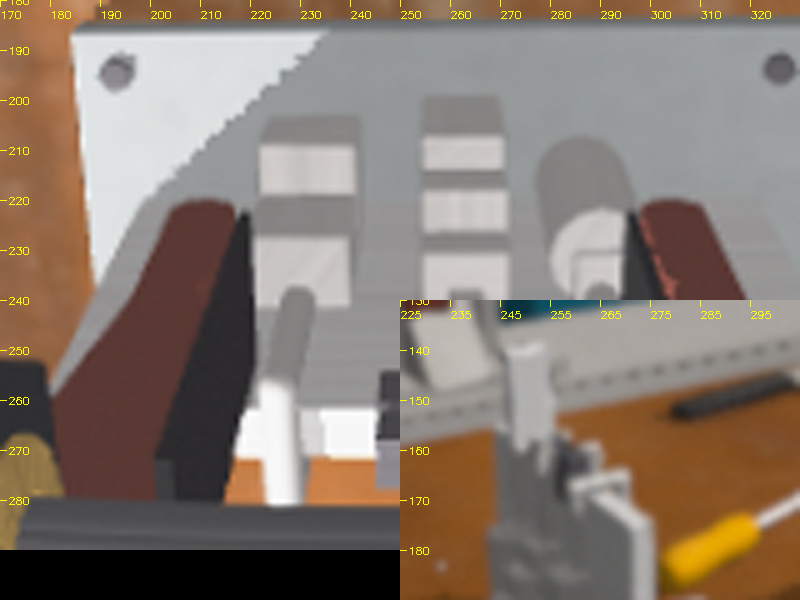

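All three gauges hang properly and the gripper is clear. One numeric check of the seated height from the side view (tab top seen at about (250,140)), then hand in.

Run:
```python
from station import *
from h import *
S=calibration('side')
for z in (186.5,198.5): print(z,proj(S,[[463+a*12,40-a+b*5,z] for a in(-1,1) for b in(-1,1)]).round(1).tolist())
sign_off()
```

```text
186.5 [[246.4, 140.2], [244.5, 139.2], [255.4, 138.8], [253.5, 137.8]]
198.5 [[246.2, 135.5], [244.3, 134.5], [255.3, 134.1], [253.3, 133.1]]
the job is handed in; nothing more can be done
```

The grey setting gauge now hangs on the rack in the clip's slot, between the two neighbours. I handed the job in at about 13 s.

- **Pick:** I gripped the grey gauge by its tab and carried it to the rack from the front. I left the blue look-alike alone.
- **Seating:** The hook went down into the slot without touching a tooth. It stopped at a TCP height of about 165 mm, which puts the slot floor 0 to 1 mm above the rack edge.
- **Press force:** The two presses bore on the rack with about 15 N and then 12 N, allowing for the gauge's own weight. That is a little above the 10 N asked for and well below the 25 N limit. These are readings at the end of each move; I couldn't see the force in between. During the presses there was also a sideways reading of up to 6 N along x, which disappeared when I relaxed.
- **Last checks:** After I let go, the wrist and side views showed the gauge upright between the teeth with both neighbours hanging beside it and the gripper clear. In the side view, the tab top's height matched a fully seated hook (about row 139 expected). A hook stuck on a tooth would have shown near row 134.
- **Disagreement:** The cameras differed by about 4 mm on where the gauge stood. I used the close wrist view, which agreed with the top camera to 2 mm.

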